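# Load a slide holder under the sprung stage clip

### The job

Load the slide holder into the stage without picking anything up: press the sprung clip's long plate down with one fingertip so that its nose lifts, and while holding it down push the holder by its upright lip with the other fingertip until it is fully home against the end stop. Only then let the clip up, so that its nose comes down on the holder and clamps it, and move clear. Leave the vial, the syringe filter and the timer beside the stage where they are.

Things in the scene. Friction and masses are not known exactly. Their poses are not given: they have to be found in the camera images.
- stage: Slide stage: grey base 180 (x) x 130 (y) x 20 mm, fixed. Origin: centre of its underside on the worktop. +x: push direction, to the end stop; +y: side of the press plate. The holder's channel runs along x at y = -30 mm, floor z = 20 mm, between rails (x = -80 to 70, top z = 30.5 mm) whose lips overhang the holder's edges.
- stop_face (a point): Foot of the end stop's face in the middle of the channel: x = 70, y = -30, z = 20 mm in the stage's frame; the stop stands 13 mm above it. The holder is home when its front edge is here, its origin 35 mm behind (stage x = 35 mm, lip's rear face at x = 0).
- nose (a point): Underside of the clip's nose, middle of its 16 mm length along the channel. Clip down: on the channel floor at stage x = 48, y = -30 mm, where it blocks the holder. The point rises with the clip, 42 mm per rad. The clip's rod lies along x at stage y = 10.5, z = 36 mm; its two brackets reach z = 43 mm.
- clip (a joint): Angle of the sprung clip, rad. 0: nose down. Pressing its plate raises the nose, to a stop at 0.36. It takes about 2.3 N at the plate's middle to start and 5 N at the stop; the spring returns it. The holder passes under the nose above 0.16; with the nose resting on the holder it reads about 0.145. Held open means above 0.18.
- press_plate (a point): Centre of the top of the clip's press plate, a ribbed steel strip 100 mm long (along stage x: a fingertip can slide along it) x 30 mm wide. At stage x = -28, y = 40, z = 46 mm with the clip down, about z = 36 mm at the stop (it tilts, outer edge lowest). Moves with the clip. It is 70 mm to the +y side of the lip's middle.
- holder: Slide holder: loose flat aluminium plate 70 (x) x 44 (y) x 6 mm with a glass slide in its top, about 0.2 kg, lying in the channel short of the nose, x along stage +x. Origin: centre of its underside. Across its rear end stands a push lip 28 mm wide, 4 mm thick, top 30 mm above the underside. It must travel 38 to 54 mm.
- push_lip (a point): Point on the rear face of the holder's upright lip, the face to push towards stage +x: on its middle line, 35 mm behind the holder's origin, 23 mm above its underside (7 mm below the lip's top, stage z = 43 mm).
- vial: A small capped glass vial, 12 mm across, 34 mm high, standing beside the stage. Origin: centre of its underside. To be left alone.
- syringe_filter: A disc-shaped syringe filter, 26 mm across, 14 mm high, beside the stage. Origin: centre of its underside. To be left alone.
- timer: A flat digital timer, 62 x 66 x 16 mm, beside the stage. Origin: centre of its underside. To be left alone.
Things that resemble listed ones, but are neither listed nor needed, are in the scene too. What is meant by the holder is not black, and is the larger of those in its own colour.

How it is judged:
By the outcome, as a careful person would: the job done as asked, in the order asked, and still so for the second after the job is handed in, with the robot touching nothing.
It also fails if it takes over 38 s, if anything falls off the work surface, if the arm or the gripper's body presses on something with over 40 N, if the wrist force passes 120 N, or if a joint passes its speed limit or range.

### The arm

A 6-joint arm with a two-finger parallel gripper is mounted at the origin on a cart in front of the work surface, level with it; the furniture and walls round the work are solid. World frame = base frame: x ahead of the robot, y to its left, z up, the work surface at z = 0. Lengths are in m, angles in rad, forces in N, time in s.
With the tool pointing down it reaches from about 0.4 to 0.825 m from the base axis. Payload 7 kg.
Tool frame: the origin (TCP) lies between the finger pads; the fingertips stand 22 mm ahead of it and the grasp point (between the pads) lies 3 mm ahead of it; z points along the fingers, y is the direction in which the jaws open and shut (so a half turn about z gives the same grasp; the last joint's range is limited). The gripper opens to 88 mm and grips with 3 to 60 N. Pads are 19 mm wide; open, the fingers measure 130 mm over their backs; the gripper's body (78 mm by 193 mm) begins 47 mm behind the grasp point.
Start: joints at [1.412, 0.359, 0.012, 0, -1.224, -0.288], TCP at [0.292, 0.609, 0.249] pointing down, gripper open.
Joint ranges: [-3.07, 3.07], [-1.43, 2.12], [-1.02, 1.25], [-3.03, 1.67], [-3.05, -0], [-3.03, 3.03]. Speed limits (rad/s): [2.39, 2.39, 3.01, 3.14, 3.14, 3.14].

### API

Orientations are given as [roll, pitch, yaw] about the fixed x, y, z axes, in that order (R = Rz(yaw) Ry(pitch) Rx(roll)).
In Python, from station import * gives the robot as it stands. The module is installed in compiled form; this text tells all that it offers.
- The arm moves only by the tool move_arm, never from a script. Its argument "rows" is a list of rows, each an object with "delta_rot": the turn, a rotation vector about the world's x, y, z in degrees, a list of three; "delta_pos": the shift along the world's x, y, z in cm, a list of three; "hand": the finger opening in cm, from 0 to 8.76. A call has exactly 10 rows; each row shifts and turns the commanded pose from where the row before left it; what a row does not reach is not made up. A row lasts 1/10 s, in which the tool goes at most 50 mm and 8.59 degrees, less where a joint would pass 70% of its speed; a pose out of reach is approached as far as the arm can. A call is refused whole if a number of a shift passes 5 or a number of a turn 8.59, either way. A call with a gripper value outside its range is refused whole. The fingers move at their own pace and stop on an object; "force" is the grip in N (left out, the last holds). Time passes only in rows, so rows that do not move let the fingers close, or fill a call up. It gives the time, the measured TCP pose, the force and the opening at its end, in the units of the state.
- get_state(): the state, without advancing time (a new reading comes with each control period).
- grab_frame(name): name is "side" or "top"; returns the picture (400x640x3 uint8, blue, green, red); there is no depth.
- camera_info(name): a dict with "camera_matrix" (3x3 intrinsics, pixels), "dist" ([k1, k2, p1, p2, k3] as OpenCV has them; the pictures are not rectified), "world_from_camera" (4x4, takes a point from camera to world coordinates). Camera axes: x right, y down, z forward; pixel columns grow to the right and rows downward; lengths in m; the calibration is good to about 2 mm. A picture is of the moment at which its call begins. camera_info takes no time and is no camera call.
- job_done(): hands the job in, once; it reports no verdict.
The state is a dict: "t": time; "q": joint angles; "qd": joint speeds; "joint_efforts": joint torques, N m; "eef_pos": TCP position; "ee_rot": TCP orientation; "force": force on the tool from outside, world axes, zero at the start; "moment": the same for the moment, N m; "width": finger opening in m.
Only numpy, scipy, OpenCV 4.12 (cv2) and the standard library are available. Lean on these libraries where they do the work, as an engineer would, in place of code of your own. Each camera call takes 0.05 s, during which the arm holds its last target.

## Working session

There is one attempt and no reset: what is moved stays moved. The work goes in short steps, Python scripts to look and compute and a tool call to move; the robot and the scene stay as the last step left them, time stands still between calls to the robot, and variables do not carry over. Pictures are saved under pics/ and viewed, and the job is handed in when it is done.

Besides the shell and the picture viewer there is one more tool, called in YAML: its name, and indented under it one key for each argument. move_arm: Moves the arm, as the interface text tells. Its arguments: {"type":"object","properties":{"rows":{"type":"array"},"force":{"type":"number"}},"required":["rows"]}

```bash
mkdir -p pics; python3 - <<'E'
from station import *
import cv2
for n in("side","top"):
    cv2.imwrite(f"pics/{n}0.png",grab_frame(n))
    c=camera_info(n);print(n,c)
print(get_state())
E
```

```text
side {'camera_matrix': array([[395.63038961,   0.        , 325.24970363],
       [  0.        , 395.63038961, 197.45551632],
       [  0.        ,   0.        ,   1.        ]]), 'dist': array([-0.04187365,  0.        ,  0.        ,  0.        ,  0.        ]), 'world_from_camera': array([[ 0.87456756, -0.23832488,  0.42229472,  0.2583051 ],
       [-0.48489669, -0.4251557 ,  0.76427602, -0.56993681],
       [-0.00260498, -0.87318033, -0.48739033,  0.50090178],
       [ 0.        ,  0.        ,  0.        ,  1.        ]])}
top {'camera_matrix': array([[484.56089959,   0.        , 316.48722557],
       [  0.        , 484.56089959, 199.45741193],
       [  0.        ,   0.        ,   1.        ]]), 'dist': array([0.0347978, 0.       , 0.       , 0.       , 0.       ]), 'world_from_camera': array([[-0.11808811, -0.97222815,  0.20205847,  0.44796013],
       [-0.9930007 ,  0.11606652, -0.02186714,  0.08894297],
       [-0.00219237, -0.20322645, -0.97912931,  0.88130364],
       [ 0.        ,  0.        ,  0.        ,  1.        ]])}
{'t': 0.1, 'q': array([ 1.41211065e+00,  3.59301560e-01,  1.11880677e-02, -2.92990227e-04,
       -1.22406436e+00, -2.88069491e-01]), 'qd': array([ 0.00092103,  0.00036625,  0.00141353,  0.0009881 ,  0.00049273,
       -0.00155574]), 'joint_efforts': array([-2.73590602e-03, -5.84161127e+01,  2.93753529e+01,  7.01564088e+00,
        1.02105516e-02, -4.75829825e-05]), 'eef_pos': array([0.29150354, 0.6083966 , 0.24774436]), 'ee_rot': array([ 3.14018980e+00, -1.28429287e-04, -4.46854837e-01]), 'force': array([-0.48491294, -0.68366699, -1.27096308]), 'moment': array([0.00804996, 0.02925349, 0.00273928]), 'width': 0.08782590349128964}
```

View pics/side0.png

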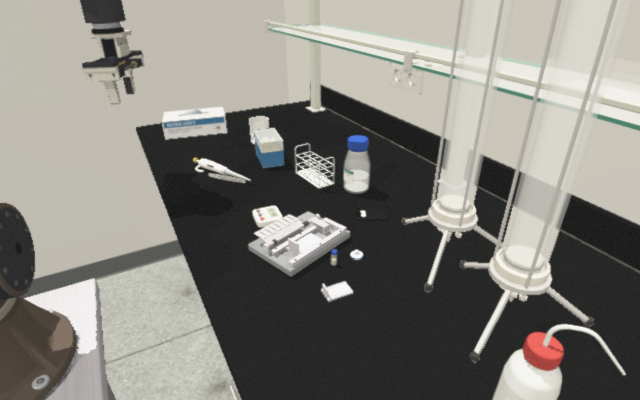

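View pics/top0.png

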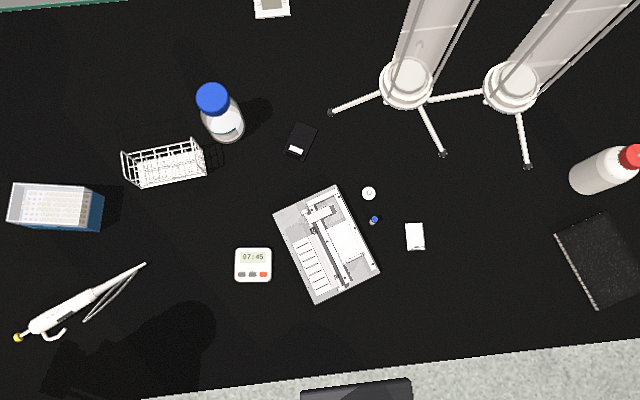

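```bash
python3 - <<'E'
import cv2
a=cv2.imread("pics/top0.png")[175:315,265:435];cv2.imwrite("pics/topc.png",cv2.resize(a,None,fx=4.2,fy=4.2,interpolation=cv2.INTER_CUBIC))
a=cv2.imread("pics/side0.png")[195:305,235:385];cv2.imwrite("pics/sidec.png",cv2.resize(a,None,fx=5,fy=5,interpolation=cv2.INTER_CUBIC))
E
```

```text
(no output)
```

View pics/topc.png

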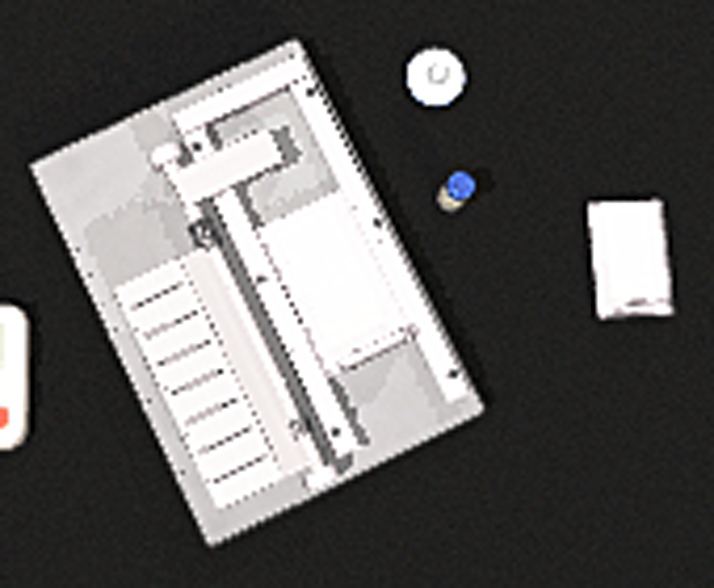

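View pics/sidec.png

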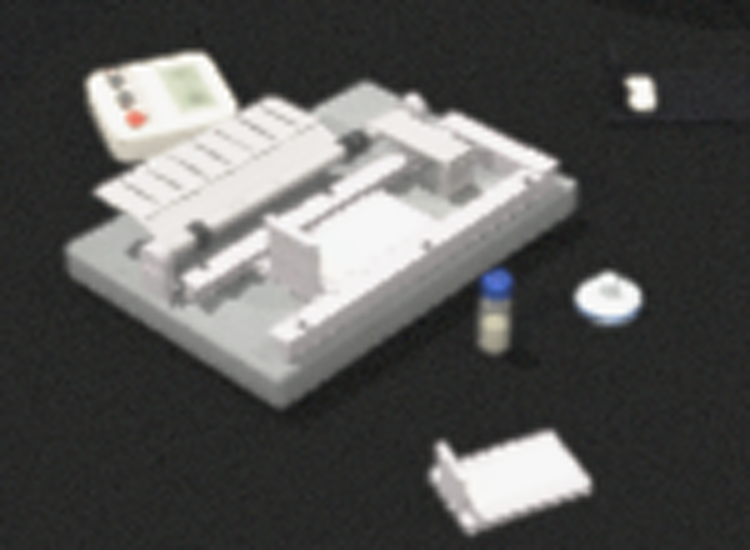

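```bash
cat > h.py <<'E'
import numpy as np,cv2
from station import *
CI={n:camera_info(n) for n in("side","top")}
def proj(n,P):
    c=CI[n];W=np.linalg.inv(c["world_from_camera"])
    r=cv2.Rodrigues(W[:3,:3])[0]
    return cv2.projectPoints(np.array(P,float).reshape(-1,3),r,W[:3,3],c["camera_matrix"],c["dist"])[0].reshape(-1,2)
def ray(n,uv,z):
    c=CI[n];p=cv2.undistortPoints(np.array([[uv]],float),c["camera_matrix"],c["dist"])[0,0]
    T=c["world_from_camera"];d=T[:3,:3]@[p[0],p[1],1];o=T[:3,3];return o+d*(z-o[2])/d[2]
def toW(p,s):
    p=np.array(p,float);c,sn=np.cos(p[2]),np.sin(p[2]);s=np.array(s,float).reshape(-1,3)
    return np.c_[p[0]+c*s[:,0]-sn*s[:,1],p[1]+sn*s[:,0]+c*s[:,1],s[:,2]]
E
cat > fit.py <<'E'
from h import *
from scipy.optimize import least_squares
T=lambda u,v:(u/4.2+265,v/4.2+175)
S=lambda u,v:(u/5+235,v/5+195)
m=1e-3
obs=[("top",T(297,40),(90,-65,20)),("top",T(30,163),(90,65,20)),("top",T(210,545),(-90,65,20)),("top",T(484,408),(-90,-65,20)),
("side",S(67,253),(-90,65,20)),("side",S(281,377),(-90,-65,20)),("side",S(578,182),(90,-65,20))]
def f(p):
    return np.concatenate([proj(n,toW(p,np.array(s)*m))[0]-uv for n,uv,s in obs])
# initial guess
P=[ray(n,uv,.02) for n,uv,s in obs[:4]];c=np.mean(P,0);d=P[0]-P[3];print(np.round(P,4),np.linalg.norm(d))
r=least_squares(f,[c[0],c[1],np.arctan2(d[1],d[0])]);print(r.x,np.degrees(r.x[2]));print(np.round(r.fun.reshape(-1,2),2))
np.save("stage.npy",r.x)
p=r.x
def inv(w): 
    c,s=np.cos(p[2]),np.sin(p[2]);d=w[:2]-p[:2];return np.round(np.array([c*d[0]+s*d[1],-s*d[0]+c*d[1]])*1000,1)
for nm,n,uv,z in [("lipA","top",T(340,370),.05),("lipB","top",T(416,332),.05),("slipL","side",S(272,219),.05),("slipR","side",S(321,247),.05),
 ("plate oR","top",T(212,508),.046),("plate oL","top",T(116,290),.046),("splate oR","side",S(92,193),.046)]:
    print(nm,inv(ray(n,uv,z)))
for nm,s in [("lip",(0,0,0)),]: pass
E
python3 fit.py
```

```text
[[ 0.6492  0.0315  0.02  ]
 [ 0.6089  0.1523  0.02  ]
 [ 0.4408  0.0943  0.02  ]
 [ 0.4829 -0.0261  0.02  ]] 0.17607564015596203
[0.54589483 0.06191072 0.3362004 ] 19.262864276338235
[[ 0.49 -1.72]
 [-0.41 -0.22]
 [ 0.5   0.71]
 [ 1.73  0.07]
 [-1.34 -2.48]
 [-0.54 -0.27]
 [-0.13 -1.35]]
lipA [-49.3 -12.8]
lipB [-49.1 -47.5]
slipL [-49.5 -21.4]
slipR [-49.9 -49.1]
plate oR [-75.7  57.9]
plate oL [20.5 54.9]
splate oR [-81.7  50.9]
```

```bash
cat > ov.py <<'E'
from h import *
import sys
def box(x0,x1,y0,y1,z0,z1):
    c=[(x,y,z) for x in(x0,x1) for y in(y0,y1) for z in(z0,z1)]
    e=[(i,j) for i in range(8) for j in range(i+1,8) if bin(i^j).count("1")==1]
    return c,e
def overlay(img,n,p,lip,crop,k,out,clip=0):
    u0,v0,u1,v1=crop
    a=cv2.resize(img[v0:v1,u0:u1],None,fx=k,fy=k,interpolation=cv2.INTER_CUBIC)
    for b,col in [((-90,90,-65,65,0,20),(0,0,255)),((lip,lip+4,-44,-16,20,50),(0,200,0)),((lip,lip+70,-52,-8,20,26),(255,0,0)),((-78,22,25,55,46,46),(255,0,255)),((40,56,-30,-30,20,20),(0,140,255))]:
        c,e=box(*b);q=(proj(n,toW(p,np.array(c)*1e-3))-[u0,v0]+.5)*k
        for i,j in e: cv2.line(a,tuple(np.int32(q[i])),tuple(np.int32(q[j])),col,1)
    cv2.imwrite(out,a)
if __name__=="__main__":
    p=np.load("stage.npy")
    overlay(cv2.imread("pics/top0.png"),"top",p,-49.3,(265,175,390,315),4.2,"pics/ovt.png")
    overlay(cv2.imread("pics/side0.png"),"side",p,-49.3,(240,200,360,290),6,"pics/ovs.png")
E
python3 ov.py
```

```text
(no output)
```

View pics/ovt.png

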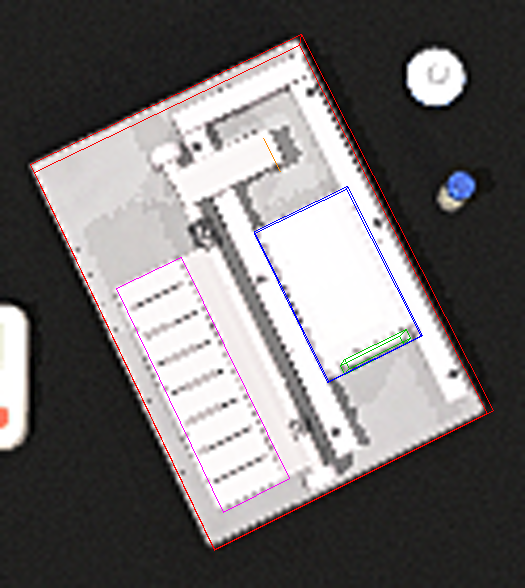

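View pics/ovs.png

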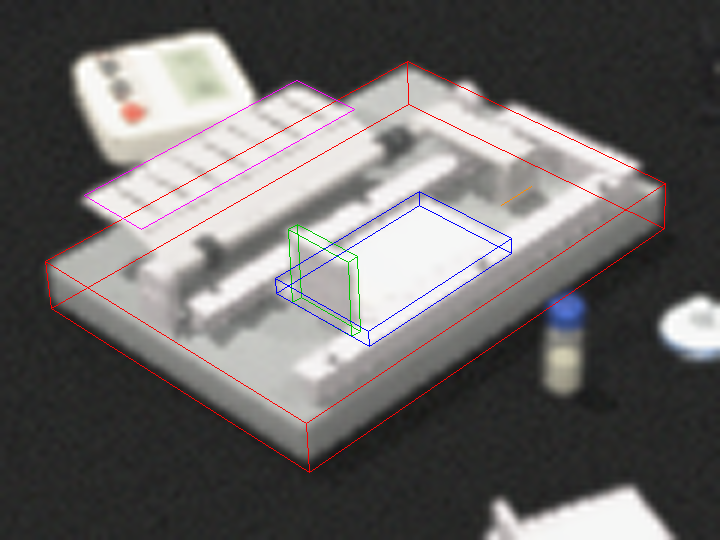

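```bash
python3 - <<'E'
from h import *
p=np.load("stage.npy")
print(toW(p,np.array([[-66,6,90],[-58,6,40],[-9,6,40]])*1e-3))
print([ray("top",(50,205),.1),ray("top",(165,165),.08),ray("top",(215,100),.15)])
a=cv2.imread("pics/side0.png")[0:115,60:180];cv2.imwrite("pics/fing.png",cv2.resize(a,None,fx=5,fy=5,interpolation=cv2.INTER_CUBIC))
E
```

```text
[[0.48161043 0.04580123 0.09      ]
 [0.48916255 0.04844045 0.04      ]
 [0.53541928 0.06460568 0.04      ]]
[array([0.65147366, 0.50339457, 0.1       ]), array([0.70374708, 0.32105186, 0.08      ]), array([0.78016148, 0.21516519, 0.15      ])]
```

View pics/fing.png

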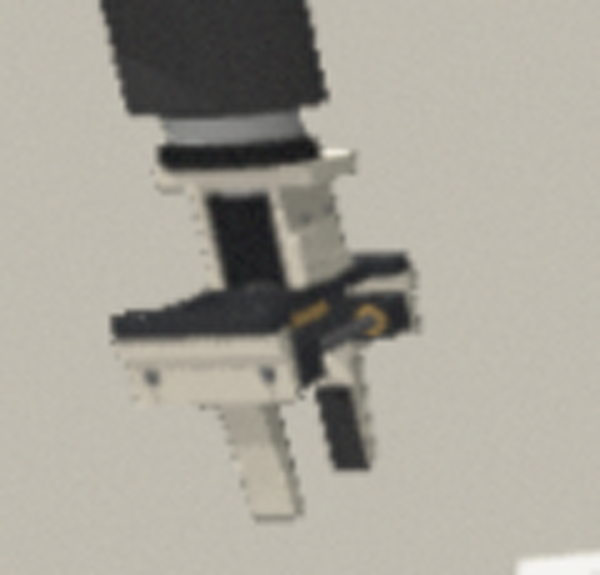

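move_arm:
  rows:
    - {"delta_pos": [1.36, -4.0, 0], "delta_rot": [0, 0, 3.2], "hand": 5.8}
    - {"delta_pos": [1.36, -4.0, 0], "delta_rot": [0, 0, 3.2], "hand": 5.8}
    - {"delta_pos": [1.36, -4.0, 0], "delta_rot": [0, 0, 3.2], "hand": 5.8}
    - {"delta_pos": [1.36, -4.0, 0], "delta_rot": [0, 0, 3.2], "hand": 5.8}
    - {"delta_pos": [1.36, -4.0, 0], "delta_rot": [0, 0, 3.2], "hand": 5.8}
    - {"delta_pos": [1.36, -4.0, 0], "delta_rot": [0, 0, 3.2], "hand": 5.8}
    - {"delta_pos": [1.36, -4.0, 0], "delta_rot": [0, 0, 3.2], "hand": 5.8}
    - {"delta_pos": [1.36, -4.0, 0], "delta_rot": [0, 0, 3.2], "hand": 5.8}
    - {"delta_pos": [1.36, -4.0, 0], "delta_rot": [0, 0, 3.2], "hand": 5.8}
    - {"delta_pos": [1.36, -4.0, 0], "delta_rot": [0, 0, 3.2], "hand": 5.8}

```text
t: 1.1
eef_pos: [0.4277, 0.207, 0.2485]
ee_rot: [-3.142, 0.0, 0.114]
force: [1.2, 0.8, 0.8]
width: 0.058
```

move_arm:
  rows:
    - {"delta_pos": [1.36, -4.0, 0], "delta_rot": [0, 0, 3.2], "hand": 5.8}
    - {"delta_pos": [1.36, -4.0, -1], "delta_rot": [0, 0, 3.2], "hand": 5.8}
    - {"delta_pos": [1.36, -4.0, -2], "delta_rot": [0, 0, 3.2], "hand": 5.8}
    - {"delta_pos": [1.36, -4.0, -2], "delta_rot": [0, 0, 3.2], "hand": 5.8}
    - {"delta_pos": [0, 0, -3], "delta_rot": [0, 0, 0], "hand": 5.8}
    - {"delta_pos": [0, 0, -2.5], "delta_rot": [0, 0, 0], "hand": 5.8}
    - {"delta_pos": [0, 0, -2], "delta_rot": [0, 0, 0], "hand": 5.8}
    - {"delta_pos": [0, 0, 0], "delta_rot": [0, 0, 0], "hand": 5.8}
    - {"delta_pos": [0, 0, 0], "delta_rot": [0, 0, 0], "hand": 5.8}
    - {"delta_pos": [0, 0, 0], "delta_rot": [0, 0, 0], "hand": 5.8}

```text
t: 2.1
eef_pos: [0.4828, 0.0491, 0.1247]
ee_rot: [3.142, -0.002, 0.336]
force: [0.2, -0.1, -0.7]
width: 0.0582
```

```bash
cat > look.py <<'E'
import sys
from h import *
from ov import overlay
k=sys.argv[1];lip=float(sys.argv[2]) if len(sys.argv)>2 else None
s=get_state();p=np.load("stage.npy")
d=s["eef_pos"][:2]-p[:2];c,sn=np.cos(p[2]),np.sin(p[2])
print("t",s["t"],"stage xy mm",(c*d[0]+sn*d[1])*1e3,(-sn*d[0]+c*d[1])*1e3,"tipz",s["eef_pos"][2]*1e3-22,"rot",s["ee_rot"],"yaw err deg",np.degrees(s["ee_rot"][2]-p[2]),"F",s["force"],"M",s["moment"],"w",s["width"])
for n,cr,f in(("side",(225,165,385,285),5),("top",(250,165,400,315),4)):
    im=grab_frame(n)
    cv2.imwrite(f"pics/{n}_{k}_raw.png",im)
    a=im[cr[1]:cr[3],cr[0]:cr[2]]
    cv2.imwrite(f"pics/{n}_{k}.png",cv2.resize(a,None,fx=f,fy=f,interpolation=cv2.INTER_CUBIC))
E
python3 look.py hover
```

```text
t 2.1 stage xy mm -63.810760266283324 8.756247581950275 tipz 102.69735057315839 rot [ 3.14158786e+00 -1.65514852e-03  3.35635975e-01] yaw err deg -0.032339461622628365 F [ 0.24711984 -0.07822457 -0.70032654] M [-0.10341158 -0.01562272 -0.05970921] w 0.058212155781431796
```

View pics/side_hover.png

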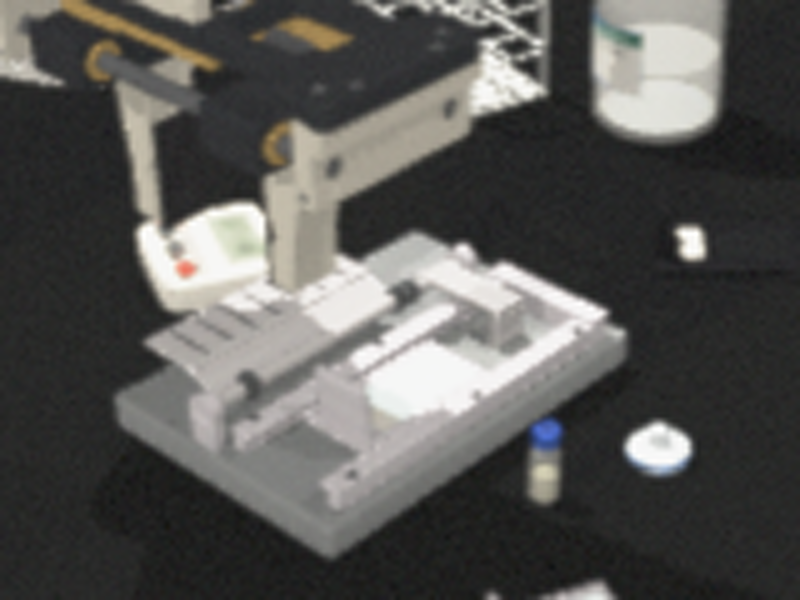

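View pics/top_hover.png

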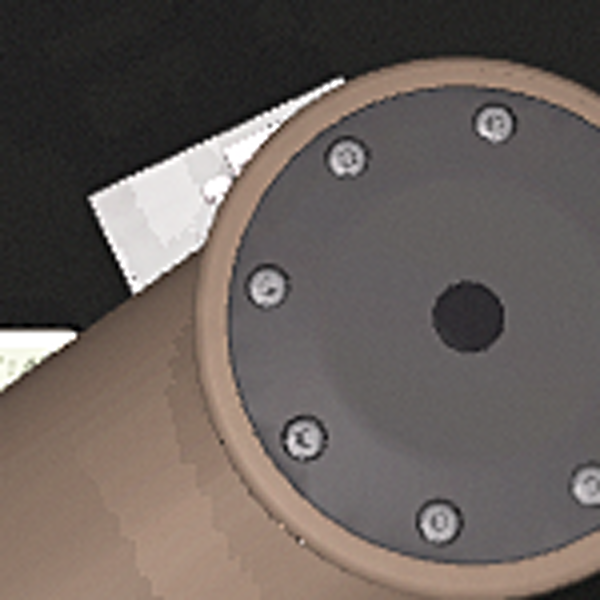

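```bash
python3 - <<'E'
from h import *
p=np.load("stage.npy");c,s=np.cos(p[2]),np.sin(p[2])
for u,v in((270,281),(303,292),(336,268)):
    d=ray("side",(u/5+225-.4,v/5+165-.4),.1027)[:2]-p[:2];print((c*d[0]+s*d[1])*1e3,(-s*d[0]+c*d[1])*1e3)
E
```

```text
-72.8383995732973 -20.204786277766054
-69.84472814774254 -34.98858417860951
-50.090328690588464 -32.12511811175819
```

move_arm:
  rows:
    - {"delta_pos": [0.05, -0.6, -0.7], "delta_rot": [0, 0, 0], "hand": 5.8}
    - {"delta_pos": [0, 0, -1], "delta_rot": [0, 0, 0], "hand": 5.8}
    - {"delta_pos": [0, 0, -1], "delta_rot": [0, 0, 0], "hand": 5.8}
    - {"delta_pos": [0, 0, -1], "delta_rot": [0, 0, 0], "hand": 5.8}
    - {"delta_pos": [0, 0, -0.6], "delta_rot": [0, 0, 0], "hand": 5.8}
    - {"delta_pos": [0, 0, -0.5], "delta_rot": [0, 0, 0], "hand": 5.8}
    - {"delta_pos": [0, 0, 0], "delta_rot": [0, 0, 0], "hand": 5.8}
    - {"delta_pos": [0, 0, 0], "delta_rot": [0, 0, 0], "hand": 5.8}
    - {"delta_pos": [0, 0, 0], "delta_rot": [0, 0, 0], "hand": 5.8}
    - {"delta_pos": [0, 0, 0], "delta_rot": [0, 0, 0], "hand": 5.8}

```text
t: 3.2
eef_pos: [0.4828, 0.0428, 0.0759]
ee_rot: [-3.142, -0.001, 0.335]
force: [0.3, -0.7, -0.0]
width: 0.0578
```

```bash
python3 look.py low
```

```text
t 3.2 stage xy mm -65.83920014954032 2.808725931176252 tipz 53.946781239765315 rot [-3.14152270e+00 -8.04341491e-04  3.35189011e-01] yaw err deg -0.05794861277496748 F [ 0.27082127 -0.74058103 -0.04457761] M [-0.08154049 -0.048074   -0.04266904] w 0.05784837115936004
```

View pics/side_low.png

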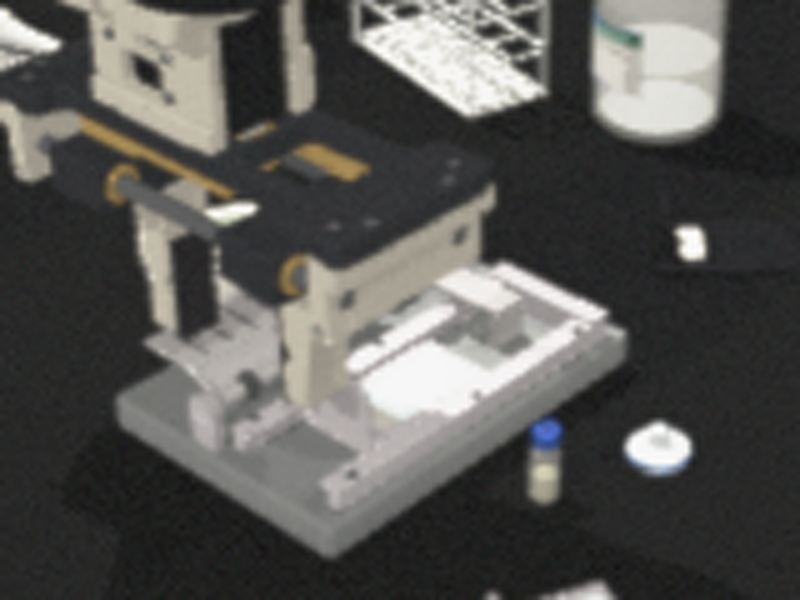

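move_arm:
  rows:
    - {"delta_pos": [0, 0, -0.2], "delta_rot": [0, 0, 0], "hand": 5.8}
    - {"delta_pos": [0, 0, -0.2], "delta_rot": [0, 0, 0], "hand": 5.8}
    - {"delta_pos": [0, 0, -0.2], "delta_rot": [0, 0, 0], "hand": 5.8}
    - {"delta_pos": [0, 0, -0.1], "delta_rot": [0, 0, 0], "hand": 5.8}
    - {"delta_pos": [0, 0, -0.1], "delta_rot": [0, 0, 0], "hand": 5.8}
    - {"delta_pos": [0, 0, -0.1], "delta_rot": [0, 0, 0], "hand": 5.8}
    - {"delta_pos": [0, 0, 0], "delta_rot": [0, 0, 0], "hand": 5.8}
    - {"delta_pos": [0, 0, 0], "delta_rot": [0, 0, 0], "hand": 5.8}
    - {"delta_pos": [0, 0, 0], "delta_rot": [0, 0, 0], "hand": 5.8}
    - {"delta_pos": [0, 0, 0], "delta_rot": [0, 0, 0], "hand": 5.8}

```text
t: 4.3
eef_pos: [0.4826, 0.0428, 0.0667]
ee_rot: [-3.141, -0.0, 0.335]
force: [-2.5, 3.3, 4.6]
width: 0.0581
```

```bash
python3 look.py c1
```

```text
t 4.3 stage xy mm -66.09014744543057 2.8845137170534043 tipz 44.652830289789335 rot [-3.14147229e+00 -1.49336724e-04  3.35138154e-01] yaw err deg -0.060862516121277736 F [-2.51721549  3.32851148  4.61771466] M [1.17735921 1.26051415 0.06572988] w 0.05812374896614511
```

View pics/side_c1.png

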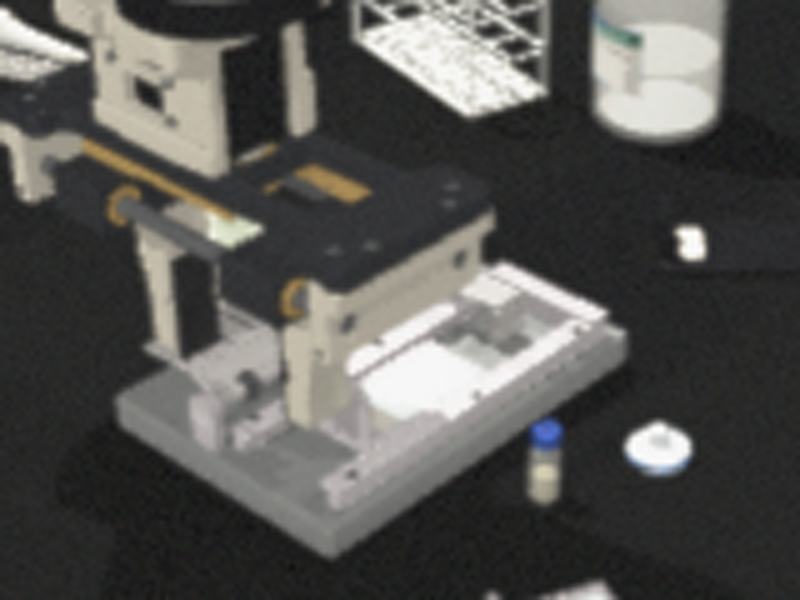

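move_arm:
  rows:
    - {"delta_pos": [0, 0, -0.1], "delta_rot": [0, 0, 0], "hand": 5.8}
    - {"delta_pos": [0, 0, -0.1], "delta_rot": [0, 0, 0], "hand": 5.8}
    - {"delta_pos": [0, 0, -0.1], "delta_rot": [0, 0, 0], "hand": 5.8}
    - {"delta_pos": [0, 0, -0.1], "delta_rot": [0, 0, 0], "hand": 5.8}
    - {"delta_pos": [0, 0, 0], "delta_rot": [0, 0, 0], "hand": 5.8}
    - {"delta_pos": [0, 0, 0], "delta_rot": [0, 0, 0], "hand": 5.8}
    - {"delta_pos": [0, 0, 0], "delta_rot": [0, 0, 0], "hand": 5.8}
    - {"delta_pos": [0, 0, 0], "delta_rot": [0, 0, 0], "hand": 5.8}
    - {"delta_pos": [0, 0, 0], "delta_rot": [0, 0, 0], "hand": 5.8}
    - {"delta_pos": [0, 0, 0], "delta_rot": [0, 0, 0], "hand": 5.8}

```text
t: 5.4
eef_pos: [0.4827, 0.0432, 0.0627]
ee_rot: [-3.141, -0.001, 0.335]
force: [-5.8, 6.0, 6.5]
width: 0.058
```

```bash
python3 look.py c2
```

```text
t 5.4 stage xy mm -65.81090336538539 3.231175432475645 tipz 40.706953287866185 rot [-3.14102430e+00 -7.09921001e-04  3.35081152e-01] yaw err deg -0.06412847334248721 F [-5.79511572  5.96072945  6.48815297] M [2.52516642 1.81600871 0.06458483] w 0.05803895234874874
```

View pics/side_c2.png

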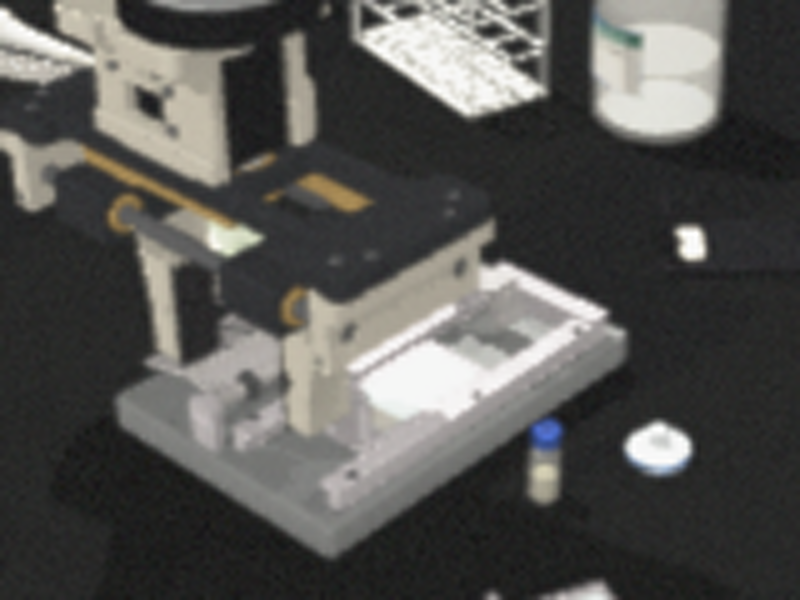

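move_arm:
  rows:
    - {"delta_pos": [0, 0, -0.1], "delta_rot": [0, 0, 0], "hand": 5.8}
    - {"delta_pos": [0.19, 0.066, 0], "delta_rot": [0, 0, 0], "hand": 5.8}
    - {"delta_pos": [0.19, 0.066, 0], "delta_rot": [0, 0, 0], "hand": 5.8}
    - {"delta_pos": [0.19, 0.066, 0], "delta_rot": [0, 0, 0], "hand": 5.8}
    - {"delta_pos": [0.19, 0.066, 0], "delta_rot": [0, 0, 0], "hand": 5.8}
    - {"delta_pos": [0.19, 0.066, 0], "delta_rot": [0, 0, 0], "hand": 5.8}
    - {"delta_pos": [0.19, 0.066, 0], "delta_rot": [0, 0, 0], "hand": 5.8}
    - {"delta_pos": [0.19, 0.066, 0], "delta_rot": [0, 0, 0], "hand": 5.8}
    - {"delta_pos": [0, 0, 0], "delta_rot": [0, 0, 0], "hand": 5.8}
    - {"delta_pos": [0, 0, 0], "delta_rot": [0, 0, 0], "hand": 5.8}

```text
t: 6.5
eef_pos: [0.4945, 0.0464, 0.0611]
ee_rot: [3.141, 0.003, 0.335]
force: [-4.8, -0.6, 5.2]
width: 0.0582
```

```bash
python3 look.py c3
```

```text
t 6.5 stage xy mm -53.663031587424754 2.300727239446446 tipz 39.13072855437011 rot [3.14108313e+00 3.11491842e-03 3.34815851e-01] yaw err deg -0.07932908445138959 F [-4.8325506  -0.61014591  5.24949208] M [0.03158722 2.03923197 0.12807049] w 0.05816714961292715
```

View pics/side_c3.png

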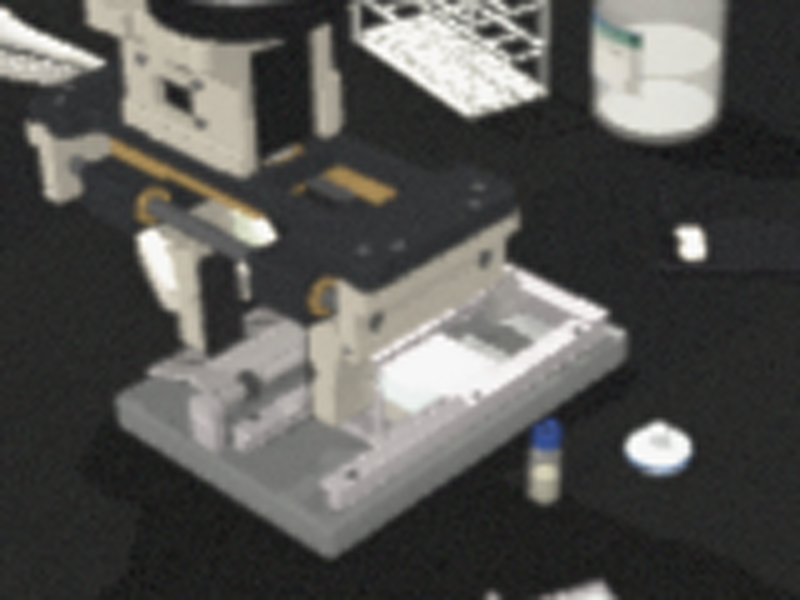

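move_arm:
  rows:
    - {"delta_pos": [0.3, 0.105, 0], "delta_rot": [0, 0, 0], "hand": 5.8}
    - {"delta_pos": [0.3, 0.105, 0], "delta_rot": [0, 0, 0], "hand": 5.8}
    - {"delta_pos": [0.3, 0.105, 0], "delta_rot": [0, 0, 0], "hand": 5.8}
    - {"delta_pos": [0.3, 0.105, 0], "delta_rot": [0, 0, 0], "hand": 5.8}
    - {"delta_pos": [0.3, 0.105, 0], "delta_rot": [0, 0, 0], "hand": 5.8}
    - {"delta_pos": [0.3, 0.105, 0], "delta_rot": [0, 0, 0], "hand": 5.8}
    - {"delta_pos": [0.3, 0.105, 0], "delta_rot": [0, 0, 0], "hand": 5.8}
    - {"delta_pos": [0.3, 0.105, 0], "delta_rot": [0, 0, 0], "hand": 5.8}
    - {"delta_pos": [0.3, 0.105, 0], "delta_rot": [0, 0, 0], "hand": 5.8}
    - {"delta_pos": [0.3, 0.105, 0], "delta_rot": [0, 0, 0], "hand": 5.8}

```text
t: 7.6
eef_pos: [0.5242, 0.0567, 0.0611]
ee_rot: [3.141, 0.004, 0.335]
force: [-5.5, 0.3, 7.2]
width: 0.0579
```

```bash
python3 look.py c4
```

```text
t 7.6 stage xy mm -22.1478413589198 2.2630403071225356 tipz 39.11165966575623 rot [3.14108456 0.00375969 0.33465199] yaw err deg -0.08871767595648082 F [-5.51253517  0.2534005   7.15193079] M [-0.0685075   2.44803672  0.1129858 ] w 0.05789132255324828
```

View pics/side_c4.png

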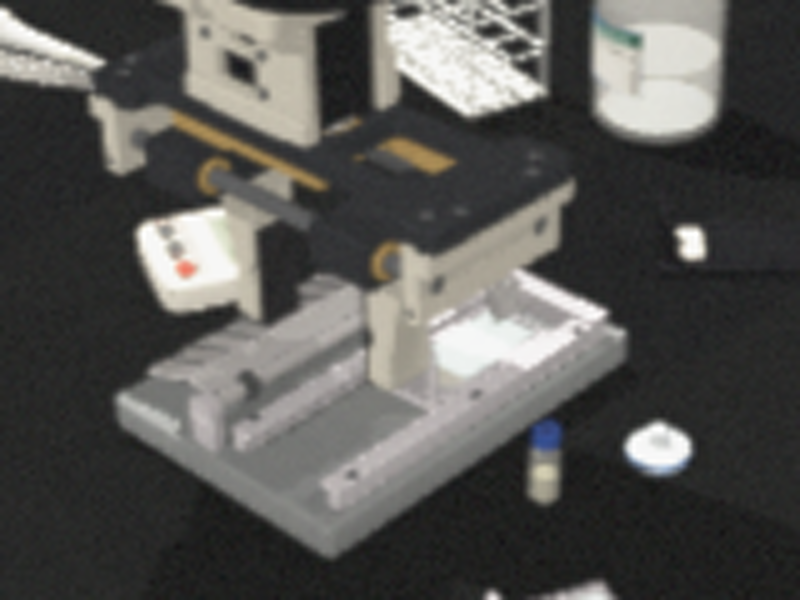

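move_arm:
  rows:
    - {"delta_pos": [0.2, 0.07, 0], "delta_rot": [0, 0, 0], "hand": 5.8}
    - {"delta_pos": [0.2, 0.07, 0], "delta_rot": [0, 0, 0], "hand": 5.8}
    - {"delta_pos": [0.2, 0.07, 0], "delta_rot": [0, 0, 0], "hand": 5.8}
    - {"delta_pos": [0.2, 0.07, 0], "delta_rot": [0, 0, 0], "hand": 5.8}
    - {"delta_pos": [0.2, 0.07, 0], "delta_rot": [0, 0, 0], "hand": 5.8}
    - {"delta_pos": [0.1, 0.035, 0], "delta_rot": [0, 0, 0], "hand": 5.8}
    - {"delta_pos": [0.1, 0.035, 0], "delta_rot": [0, 0, 0], "hand": 5.8}
    - {"delta_pos": [0.1, 0.035, 0], "delta_rot": [0, 0, 0], "hand": 5.8}
    - {"delta_pos": [0, 0, 0], "delta_rot": [0, 0, 0], "hand": 5.8}
    - {"delta_pos": [0, 0, 0], "delta_rot": [0, 0, 0], "hand": 5.8}

```text
t: 8.7
eef_pos: [0.5346, 0.0603, 0.0605]
ee_rot: [3.141, 0.009, 0.333]
force: [-13.7, -1.8, 10.8]
width: 0.058
```

```bash
python3 look.py c5
```

```text
t 8.7 stage xy mm -11.164104532207844 2.2439672880368917 tipz 38.54508058949966 rot [3.14126671 0.0085714  0.33346615] yaw err deg -0.15666102851071764 F [-13.71580097  -1.83502944  10.83478595] M [-0.20817653  4.95774913 -0.14717005] w 0.058016031040542995
```

View pics/side_c5.png

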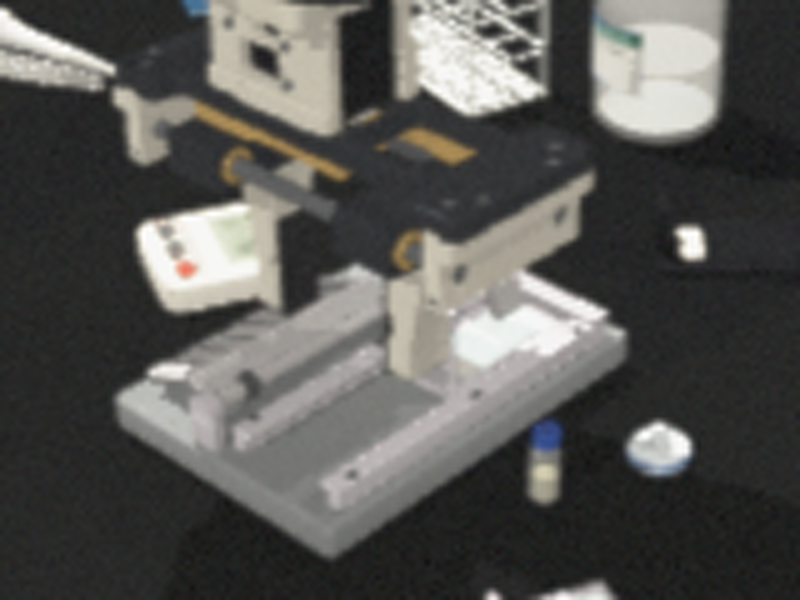

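move_arm:
  rows:
    - {"delta_pos": [0.1, 0.035, 0], "delta_rot": [0, 0, 0], "hand": 5.8}
    - {"delta_pos": [0.1, 0.035, 0], "delta_rot": [0, 0, 0], "hand": 5.8}
    - {"delta_pos": [0.1, 0.035, 0], "delta_rot": [0, 0, 0], "hand": 5.8}
    - {"delta_pos": [0, 0, 0], "delta_rot": [0, 0, 0], "hand": 5.8}
    - {"delta_pos": [0, 0, 0], "delta_rot": [0, 0, 0], "hand": 5.8}
    - {"delta_pos": [0, 0, 0], "delta_rot": [0, 0, 0], "hand": 5.8}
    - {"delta_pos": [0, 0, 0], "delta_rot": [0, 0, 0], "hand": 5.8}
    - {"delta_pos": [0, 0, 0], "delta_rot": [0, 0, 0], "hand": 5.8}
    - {"delta_pos": [0, 0, 0], "delta_rot": [0, 0, 0], "hand": 5.8}
    - {"delta_pos": [0, 0, 0], "delta_rot": [0, 0, 0], "hand": 5.8}

```text
t: 9.8
eef_pos: [0.5349, 0.0603, 0.0603]
ee_rot: [3.141, 0.014, 0.333]
force: [-23.3, -0.6, 20.1]
width: 0.0582
```

```bash
python3 look.py c6;python3 - <<'E'
import cv2
a=cv2.imread("pics/side_c6_raw.png")[205:265,290:360];cv2.imwrite("pics/z6.png",cv2.resize(a,None,fx=10,fy=10,interpolation=cv2.INTER_CUBIC))
E
```

```text
t 9.8 stage xy mm -10.915678401276 2.148058123343931 tipz 38.321964536503934 rot [3.14126863 0.01369021 0.33264693] yaw err deg -0.20359908497644202 F [-23.34470149  -0.55090345  20.06623381] M [-0.28365116  8.36812034 -0.2277908 ] w 0.05815756271475043
```

View pics/z6.png

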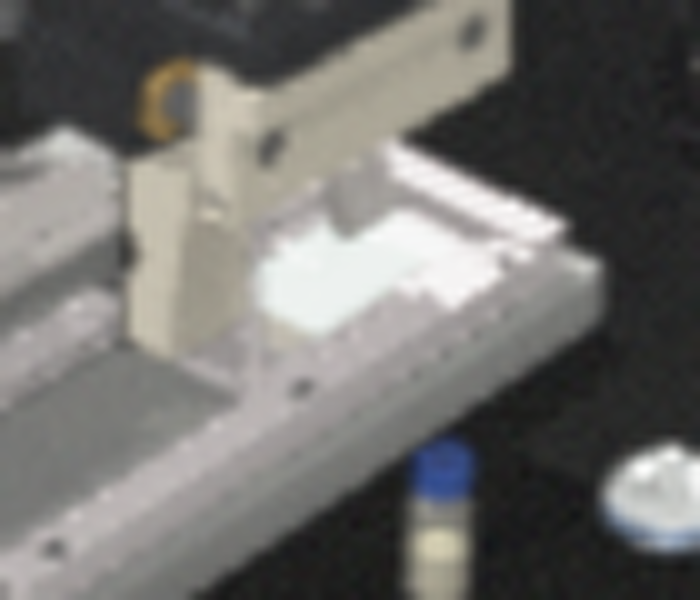

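move_arm:
  rows:
    - {"delta_pos": [-0.1, -0.035, 0], "delta_rot": [0, 0, 0], "hand": 5.8}
    - {"delta_pos": [-0.1, -0.035, 0], "delta_rot": [0, 0, 0], "hand": 5.8}
    - {"delta_pos": [-0.1, -0.035, 0], "delta_rot": [0, 0, 0], "hand": 5.8}
    - {"delta_pos": [-0.1, -0.035, 0], "delta_rot": [0, 0, 0], "hand": 5.8}
    - {"delta_pos": [0, 0, 0], "delta_rot": [0, 0, 0], "hand": 5.8}
    - {"delta_pos": [0, 0, 0], "delta_rot": [0, 0, 0], "hand": 5.8}
    - {"delta_pos": [0, 0, 0], "delta_rot": [0, 0, 0], "hand": 5.8}
    - {"delta_pos": [0, 0, 0], "delta_rot": [0, 0, 0], "hand": 5.8}
    - {"delta_pos": [0, 0, 0], "delta_rot": [0, 0, 0], "hand": 5.8}
    - {"delta_pos": [0, 0, 0], "delta_rot": [0, 0, 0], "hand": 5.8}

```text
t: 10.9
eef_pos: [0.5346, 0.0604, 0.0605]
ee_rot: [3.141, 0.007, 0.334]
force: [-9.9, 1.2, 7.8]
width: 0.058
```

```bash
python3 look.py c7
```

```text
t 10.9 stage xy mm -11.194022188574653 2.332833656031398 tipz 38.54356174067951 rot [3.14131619 0.00673986 0.33392656] yaw err deg -0.1302818090902873 F [-9.90119592  1.20747911  7.78294526] M [ 0.04097054  3.79274854 -0.02808477] w 0.05796424419721264
```

move_arm:
  rows:
    - {"delta_pos": [-0.1, -0.035, 0], "delta_rot": [0, 0, 0], "hand": 5.8}
    - {"delta_pos": [-0.05, -0.018, 0], "delta_rot": [0, 0, 0], "hand": 5.8}
    - {"delta_pos": [0, 0, 0], "delta_rot": [0, 0, 0], "hand": 5.8}
    - {"delta_pos": [0, 0, 0], "delta_rot": [0, 0, 0], "hand": 5.8}
    - {"delta_pos": [0, 0, 0.15], "delta_rot": [0, 0, 0], "hand": 5.8}
    - {"delta_pos": [0, 0, 0.15], "delta_rot": [0, 0, 0], "hand": 5.8}
    - {"delta_pos": [0, 0, 0.15], "delta_rot": [0, 0, 0], "hand": 5.8}
    - {"delta_pos": [0, 0, 0.15], "delta_rot": [0, 0, 0], "hand": 5.8}
    - {"delta_pos": [0, 0, 0], "delta_rot": [0, 0, 0], "hand": 5.8}
    - {"delta_pos": [0, 0, 0], "delta_rot": [0, 0, 0], "hand": 5.8}

```text
t: 12.0
eef_pos: [0.5352, 0.0609, 0.0668]
ee_rot: [3.142, 0.003, 0.334]
force: [-4.8, -3.7, -1.6]
width: 0.058
```

```bash
python3 look.py c8
```

```text
t 12.0 stage xy mm -10.474442637347037 2.571913969802808 tipz 44.81565201169808 rot [3.14158489e+00 2.63312899e-03 3.34227867e-01] yaw err deg -0.11301807522027968 F [-4.76160241 -3.65601417 -1.62794044] M [-0.93357781  1.82875818 -0.24113978] w 0.058047965595118954
```

View pics/side_c8.png

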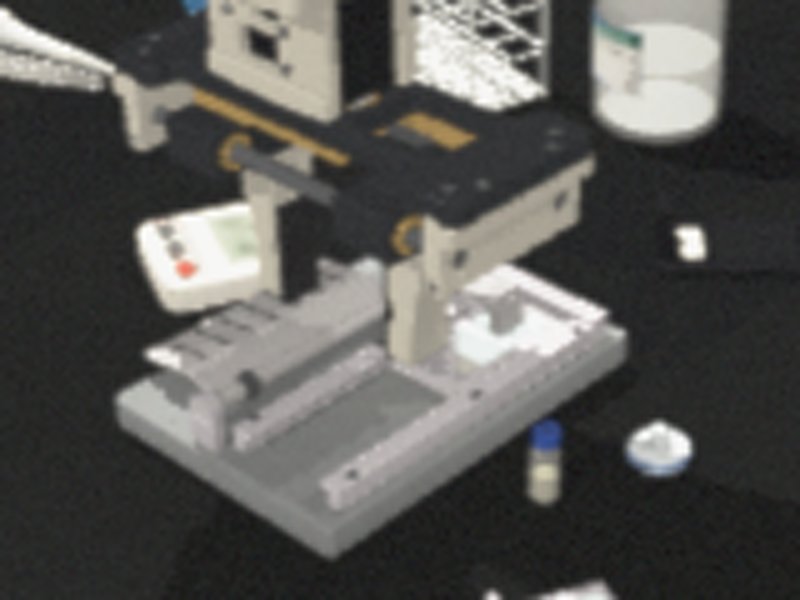

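move_arm:
  rows:
    - {"delta_pos": [-0.2, -0.07, 0], "delta_rot": [0, 0, 0], "hand": 5.8}
    - {"delta_pos": [-0.2, -0.07, 0.1], "delta_rot": [0, 0, 0], "hand": 5.8}
    - {"delta_pos": [-0.3, -0.105, 0.2], "delta_rot": [0, 0, 0], "hand": 5.8}
    - {"delta_pos": [-0.3, -0.105, 0.3], "delta_rot": [0, 0, 0], "hand": 5.8}
    - {"delta_pos": [0, 0, 1], "delta_rot": [0, 0, 0], "hand": 5.8}
    - {"delta_pos": [0, 0, 2], "delta_rot": [0, 0, 0], "hand": 5.8}
    - {"delta_pos": [0, 0, 3], "delta_rot": [0, 0, 0], "hand": 5.8}
    - {"delta_pos": [0, 0, 3], "delta_rot": [0, 0, 0], "hand": 5.8}
    - {"delta_pos": [0, 0, 3], "delta_rot": [0, 0, 0], "hand": 5.8}
    - {"delta_pos": [0, 0, 3], "delta_rot": [0, 0, 0], "hand": 5.8}

```text
t: 13.1
eef_pos: [0.5265, 0.058, 0.2261]
ee_rot: [-3.142, -0.002, 0.335]
force: [1.4, 1.1, -0.7]
width: 0.058
```

move_arm:
  rows:
    - {"delta_pos": [-1, 4, 0], "delta_rot": [0, 0, 0], "hand": 5.8}
    - {"delta_pos": [-1, 4, 0], "delta_rot": [0, 0, 0], "hand": 5.8}
    - {"delta_pos": [-1, 4, 0], "delta_rot": [0, 0, 0], "hand": 5.8}
    - {"delta_pos": [-1, 4, 0], "delta_rot": [0, 0, 0], "hand": 5.8}
    - {"delta_pos": [-1, 4, 0], "delta_rot": [0, 0, 0], "hand": 5.8}
    - {"delta_pos": [-1, 4, 0], "delta_rot": [0, 0, 0], "hand": 5.8}
    - {"delta_pos": [-1, 4, 0], "delta_rot": [0, 0, 0], "hand": 5.8}
    - {"delta_pos": [0, 0, 0], "delta_rot": [0, 0, 0], "hand": 5.8}
    - {"delta_pos": [0, 0, 0], "delta_rot": [0, 0, 0], "hand": 5.8}
    - {"delta_pos": [0, 0, 0], "delta_rot": [0, 0, 0], "hand": 5.8}

```text
t: 14.1
eef_pos: [0.4564, 0.3375, 0.2241]
ee_rot: [-3.141, -0.0, 0.335]
force: [-0.1, -0.4, -0.6]
width: 0.058
```

```bash
python3 look.py end; python3 - <<'E'
from ov import *
p=np.load("stage.npy")
overlay(cv2.imread("pics/top_end_raw.png"),"top",p,0,(265,175,390,315),4.2,"pics/ovte.png")
E
```

```text
t 14.1 stage xy mm 6.441939935401805 289.716744179581 tipz 202.0850630393037 rot [-3.14142649e+00 -3.60814119e-04  3.35042249e-01] yaw err deg -0.06635744204366335 F [-0.1087426  -0.39458972 -0.59574714] M [-0.13800558 -0.07051691 -0.04379798] w 0.058012200249425536
```

View pics/side_end.png

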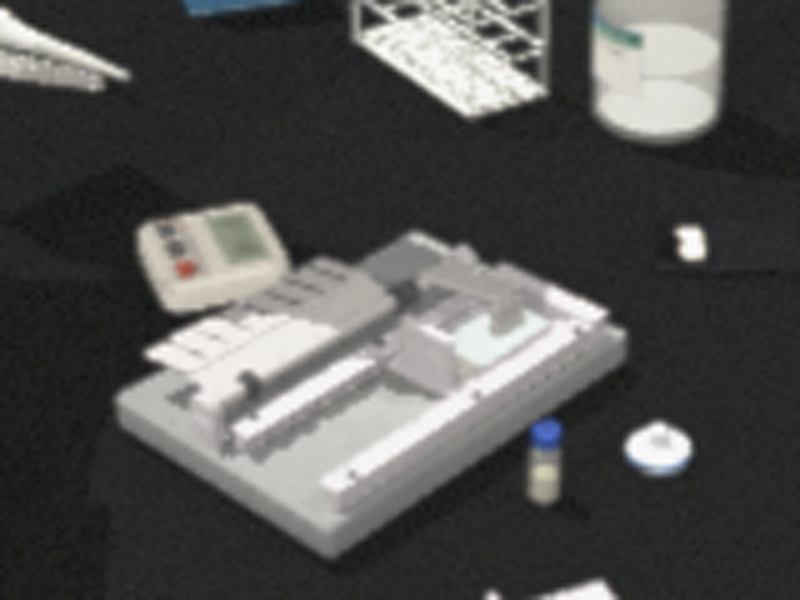

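View pics/ovte.png

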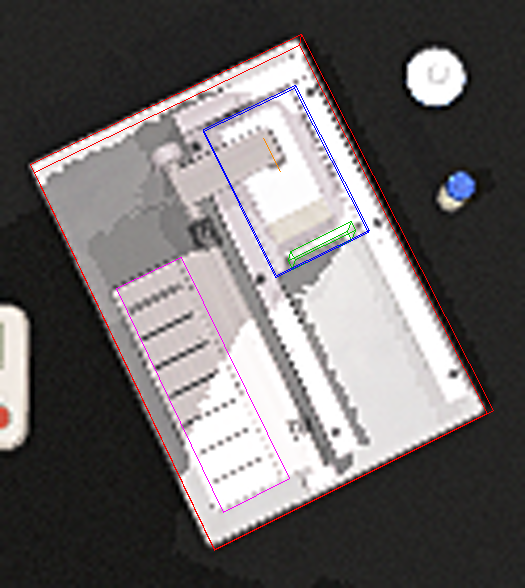

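View pics/top_end.png

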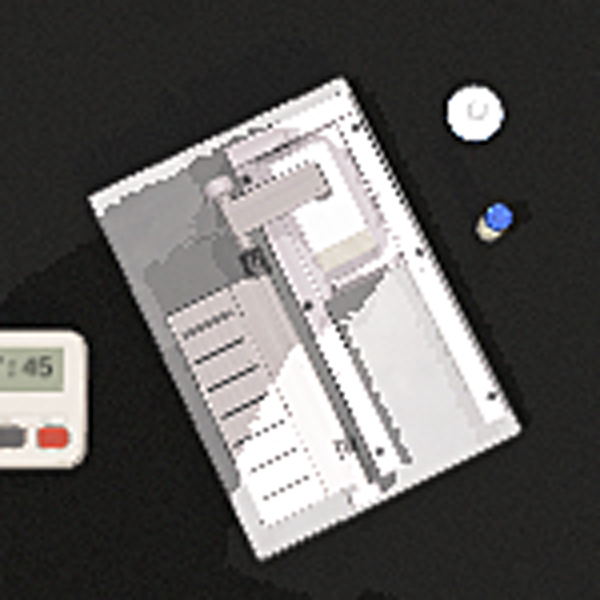

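```bash
python3 -c "
from station import *
job_done();s=get_state();print(s['t'],s['force'])"
```

```text
the job is handed in; nothing more can be done
the job is handed in; nothing more can be done
```

The slide holder is home against the end stop with the clip's nose resting on it, and I've handed the job in. The clock read about 14 s.

**What I did:** I pressed the clip plate down to a fingertip height of about 38.5–40.7 mm and kept it down. With the other fingertip I pushed the holder's lip about 48 mm until it stopped. I eased the push off, let the clip up while still pushing lightly, then backed off, lifted and moved well clear.

**Which holder:** I used the white one in the channel. It is larger than the loose white one at top-view pixel (415, 236), and the dark lookalike at (300, 140) was ruled out by colour.

**Last checks:**
- **Home:** A further 3 mm of commanded push moved the holder only about 0.25 mm, while the force rose from 14 N to 23 N. In the final top picture the lip matches the home position to about 1 mm. The arm itself read 1.4–1.7 mm short of home, which is within the error of my stage fit.
- **Clamped:** The final pictures show the nose lying on the holder and the plate back up.
- **Other items:** The vial, filter and timer look unmoved.
- **Arm:** It ended about 20 cm above the worktop, with a residual force under 1 N.

**What I could not confirm:** I never measured the clip angle directly, because the gripper hid most of the nose while the plate was down. I inferred that it was open from the fingertip height, the force, and the holder passing under the nose. The side camera also disagreed with the stage fit by 2–5 mm, so I placed the fingertips to allow for either.

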